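# Stack a heat spreader and heat sink on a power module, pressing each flat

### The job

Fit the cooling stack on the big power module in the middle of the circuit board, using the long parts that match its length, not the short ones. Lay the long plain metal plate flat on the module, lined up with it, let go and press down on its top with the gripper to feel that it lies flat; only then lay the long finned heat sink on the plate the same way, fins up, let go and press down on it too. Finish with both lying flat in line on the module and the gripper clear of them.

Things in the scene. Friction and masses are not known exactly. Their poses are not given: they have to be found in the camera images.
- module_top (a point): Centre of the flat top face of the power module, a black block with an aluminium face, 70 mm long (x) by 46 mm wide (y), in the middle of a dark circuit board (160 x 110 mm) held in a black carrier fixed to the bench. The top face is 34 mm above the bench mat; the mat's surface is 3 mm above the work surface. Nothing else on the board stands above this face. z points up. It does not give when pressed.
- spreader_center (a point): Centre of the heat spreader: a loose plain aluminium plate 70 mm long (x), 46 mm wide (y), 14 mm thick (z up), lying flat on the mat, 85 to 155 g; the point is 7 mm above its underside. A shorter plate, 40 mm by 46 mm, is a bystander. Placed, it counts as pressed when a push of about 4 N or more is held on its top for a moment (0.1 s) after it was let go.
- heatsink_center (a point): Centre of the heat sink: a loose aluminium block 70 mm long (x), 46 mm wide (y), 30 mm high (z up), with 8 upright fins along its length, lying on the mat fins up, 95 to 185 g; the point is 15 mm above its underside. Its long outer fins give flat sides to grip across the width. A shorter finned one, 40 mm by 46 mm, is a bystander. Pressed like the plate: about 4 N or more on the fin tops for a moment after it was let go.
There are look-alikes about, which are no part of the job. What is shaped like the part that bears heatsink_center but purple is not meant.

How it is judged:
By the outcome, as a careful person would: the job done as asked, in the order asked, and still so for the second after the job is handed in, with the robot touching nothing.
It also fails if it takes over 64 s, if anything falls off the work surface, if the arm or the gripper's body presses on something with over 40 N, if the wrist force passes 120 N, or if a joint passes its speed limit or range.

### The arm

A 6-joint arm with a two-finger parallel gripper is mounted at the origin on the work surface. World frame = base frame: x ahead of the robot, y to its left, z up, the work surface at z = 0. Lengths are in m, angles in rad, forces in N, time in s.
With the tool pointing down it reaches from about 0.35 to 0.975 m from the base axis. Payload 4.9 kg.
Tool frame: the origin (TCP) lies at the very end of the fingers, on their centre line; the grasp point (between the pads) lies 19 mm behind it; x points along the fingers, z is the direction in which the jaws open and shut, and the axes are right-handed (so a half turn about x gives the same grasp; the last joint's range is limited). The gripper opens to 85 mm and grips with 20 to 120 N. Pads are 22 mm wide; open, the fingers measure 114 mm over their backs; the gripper's body (76 mm by 85 mm) begins 54 mm behind the grasp point. The pads swing forward as they close: fully open they stand 13 mm farther back than shut.
Start: joints at [-1.301, 0.053, 1.613, -0, 1.476, -0.119], TCP at [0.237, -0.578, 0.193] pointing down, gripper open.
Joint ranges: [-3.01, 3.01], [-1.01, 2.22], [0.06, 2.58], [-1.02, 4.17], [0.09, 2.62], [-3.14, 3.14]. Speed limits (rad/s): [2.57, 2.57, 3.14, 3.14, 3.14, 3.14].

### API

Orientations are given as a unit quaternion [w, x, y, z].
In Python, from plant import manip, vision, job gives the robot as it stands.
- The arm moves only by the tool servo_tool, never from a script. Its arguments are lists of equal length, an entry for each row: "twist": the turn, a rotation vector about the world's x, y, z in rad, a list of three; "xyz": the shift along the world's x, y, z in cm, a list of three; "fingers": the opening, from 0 (shut) to 1 (fully open). In form: {"twist": [[wx, wy, wz], ...], "xyz": [[x, y, z], ...], "fingers": [fingers, ...]}. A call has 1 to 8 rows; each row shifts and turns the commanded pose from where the row before left it; what a row does not reach is not made up. A row lasts 1/8 s, in which the tool goes at most 62.5 mm and 10.7 degrees, less where a joint would pass 70% of its speed; a pose out of reach is approached as far as the arm can. A call with a gripper value outside its range is refused whole. The fingers move at their own pace and stop on an object; the grip force is fixed at half the most. Time passes only in rows, so rows that do not move let the fingers close. It gives the time, the measured TCP pose, the force and the opening at its end, in the units of the state.
- manip.state(): the state, without advancing time (a new reading comes with each control period).
- vision.grab_frame(name): name is "scene" or "top" or "wrist"; returns the picture (384x512x3 uint8, red, green, blue); there is no depth.
- vision.get_calibration(name): a dict with "camera_matrix" (3x3 intrinsics, pixels), "origin" and "orientation" of the camera in the world; the wrist camera has in their place "mount" (4x4, takes a point from camera to tool coordinates, whose origin is the TCP and whose axes are the tool frame's). Camera axes: x right, y up, looking along -z (the intrinsics and any distortion apply to the point x, -y, -z); pixel columns grow to the right and rows downward; lengths in m; the calibration is good to about 2 mm. A picture is of the moment at which its call begins: read the wrist's pose just before it. get_calibration takes no time and is no camera call.
- job.job_done(): hands the job in, once; it reports no verdict.
Trained networks look in the newest picture that a camera, given by its name, has taken for a name from the list of things; names that differ only in an ending like _2 or _b are one class to them, and where a whole thing is asked for, a point or a joint stands for the part that bears it (a point fixed in the world has none). Each returns a list of dicts, best first, with "score" (0 to 1); they miss things now and then, are a little off and sometimes report something else, mostly with a low value. They report only what shows in the picture. A call takes as long as a camera call. They do not tell look-alikes from the thing itself.
- vision.spot_in(camera, label): "extent" ([centre column, centre row, width, height] in pixels, round what is visible of it).
The state is a dict: "time": time; "joint_pos": joint angles; "joint_vel": joint speeds; "joint_efforts": joint torques, N m; "tool_pos": TCP position; "tool_rot": TCP orientation; "contact_force": force on the tool from outside, world axes, zero at the start; "ft_torque": the same for the moment, N m; "gripper_width": opening from 0.0 (shut) to 1.0 (fully open).
Only numpy, scipy, OpenCV 4.12 (cv2) and the standard library are available. Lean on these libraries where they do the work, as an engineer would, in place of code of your own. Each camera call takes 0.05 s, during which the arm holds its last target.

## Working session

There is one attempt and no reset: what is moved stays moved. The work goes in short steps, Python scripts to look and compute and a tool call to move; the robot and the scene stay as the last step left them, time stands still between calls to the robot, and variables do not carry over. Pictures are saved under pics/ and viewed, and the job is handed in when it is done.

Besides the shell and the picture viewer there is one more tool, called after "Emit:" as name(argument=value, ...) on one line, values as JSON. servo_tool: Moves the arm, as the interface text tells. Its arguments: {"type":"object","properties":{"twist":{"type":"array","items":{"type":"array","items":{"type":"number"}}},"xyz":{"type":"array","items":{"type":"array","items":{"type":"number"}}},"fingers":{"type":"array","items":{"type":"number"}}},"required":["twist","xyz","fingers"]}

```bash
ls; mkdir -p pics
python3 - <<'E'
from plant import manip, vision, job
import cv2, numpy as np
np.set_printoptions(precision=4,suppress=True)
print(manip.state())
for n in ["scene","top","wrist"]:
    print(n, vision.get_calibration(n))
    im=vision.grab_frame(n); cv2.imwrite(f"pics/{n}0.png", im[:,:,::-1])
    if n!="wrist" :
        for l in ["module_top","spreader_center","heatsink_center"]:
            print(n,l,vision.spot_in(n,l))
print(manip.state()["time"])
E
```

```text
pics
{'time': 0.0, 'joint_pos': array([-1.301 ,  0.0533,  1.6143, -0.    ,  1.476 , -0.119 ]), 'joint_vel': array([ 0.0002,  0.0011, -0.0004,  0.0001,  0.0002,  0.0001]), 'joint_efforts': array([  0.0007, -39.3691, -37.0172,   0.    ,   0.0071,  -0.    ]), 'tool_pos': array([ 0.2367, -0.5777,  0.192 ]), 'tool_rot': array([ 0.5866,  0.3945,  0.5877, -0.3935]), 'contact_force': array([ 0.3289,  0.3939, -0.1734]), 'ft_torque': array([ 0.001 , -0.0034, -0.0048]), 'gripper_width': 1.0004086228100595}
scene {'camera_matrix': array([[445.1042,   0.    , 256.5028],
       [  0.    , 445.1042, 185.9897],
       [  0.    ,   0.    ,   1.    ]]), 'origin': array([1.1357, 0.2687, 1.0521]), 'orientation': array([0.5064, 0.1504, 0.2525, 0.8107])}
scene module_top [{'extent': [283.6, 209.3, 70.4, 70.7], 'score': 0.82}]
scene spreader_center [{'extent': [377.1, 228.4, 30.8, 28.2], 'score': 0.68}]
scene heatsink_center [{'extent': [182.1, 188.8, 34.6, 34.1], 'score': 0.97}, {'extent': [147.4, 176.6, 26.8, 26.2], 'score': 0.93}, {'extent': [223.2, 194.0, 17.7, 30.2], 'score': 0.82}]
top {'camera_matri
[... 199 characters left out ...]
  0.0774, -0.0585, -0.6951])}
top module_top [{'extent': [220.4, 205.9, 69.0, 93.9], 'score': 0.77}]
top spreader_center [{'extent': [107.8, 223.4, 36.0, 38.9], 'score': 0.82}]
top heatsink_center [{'extent': [349.8, 171.9, 33.1, 40.5], 'score': 0.66}, {'extent': [299.2, 188.3, 34.0, 34.0], 'score': 0.66}, {'extent': [402.2, 170.5, 31.2, 37.0], 'score': 0.6}]
wrist {'camera_matrix': array([[271.4214,   0.    , 256.5927],
       [  0.    , 271.4214, 197.4911],
       [  0.    ,   0.    ,   1.    ]]), 'mount': array([[-0.0007,  0.2648, -0.9643, -0.1798],
       [ 0.0001,  0.9643,  0.2648,  0.0664],
       [ 1.    ,  0.0001, -0.0007,  0.0005],
       [ 0.    ,  0.    ,  0.    ,  1.    ]])}
0.45
```

Run:
```python
import cv2
t=cv2.imread("pics/top0.png"); s=cv2.imread("pics/scene0.png")
cv2.imwrite("pics/top0b.png", cv2.resize(t[100:300,60:460],(800,400),interpolation=cv2.INTER_CUBIC))
cv2.imwrite("pics/scene0b.png", cv2.resize(s[120:290,100:440],(800,400),interpolation=cv2.INTER_CUBIC))
```

```text
(no output)
```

View pics/top0.png

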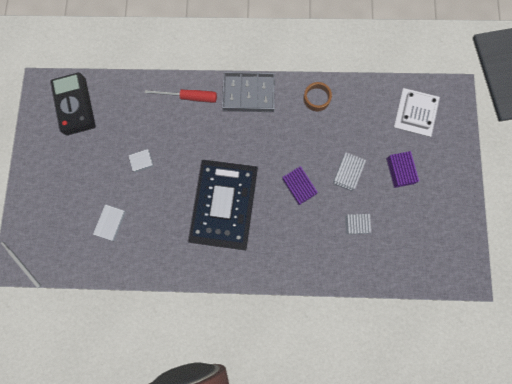

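View pics/scene0.png

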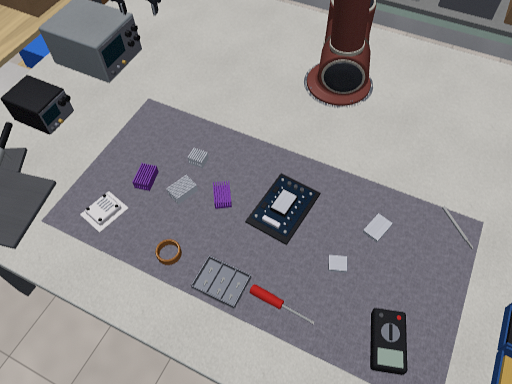

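View pics/wrist0.png

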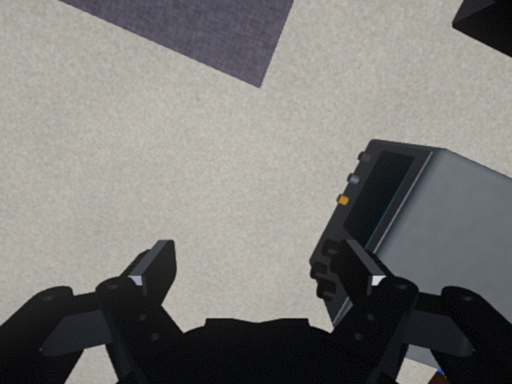

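```bash
ls pics
```

```text
scene0.png
scene0b.png
top0.png
top0b.png
wrist0.png
```

View pics/top0b.png

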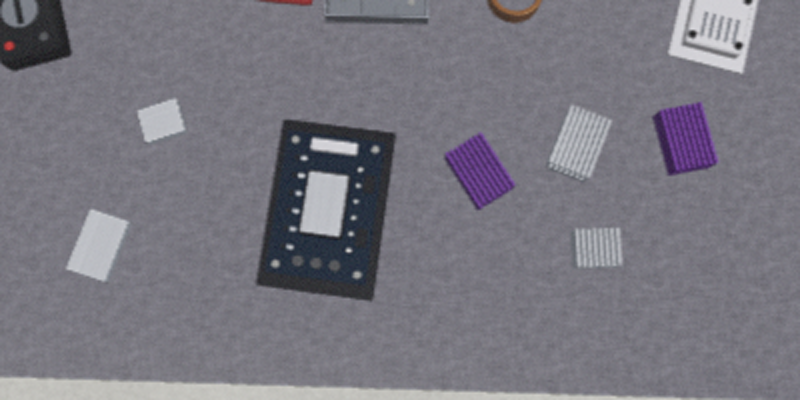

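View pics/scene0b.png

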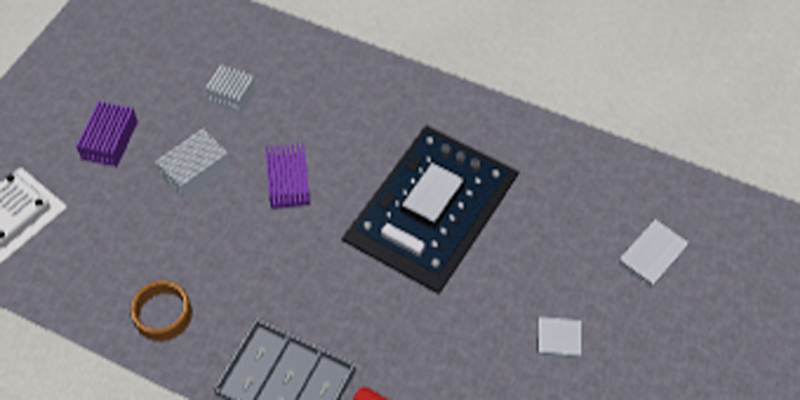

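The top view shows the module at (222,203), the long plate at (109,222), the long silver sink at (350,171), short ones at (141,160) and (359,224), and purple look-alikes at (300,186) and (403,169). Next I'll triangulate.

```bash
cat > h.py <<'E'
from plant import manip, vision, job
import cv2, numpy as np
from scipy.spatial.transform import Rotation as R
np.set_printoptions(precision=4,suppress=True)
def q(w): return R.from_quat([w[1],w[2],w[3],w[0]])
def cam(n,st=None):
    c=vision.get_calibration(n); K=c["camera_matrix"]
    if n!="wrist": return K,q(c["orientation"]).as_matrix(),np.array(c["origin"])
    st=st or manip.state(); T=np.eye(4);T[:3,:3]=q(st["tool_rot"]).as_matrix();T[:3,3]=st["tool_pos"]
    M=T@c["mount"]; return K,M[:3,:3],M[:3,3]
def ray(C,uv):
    K,Rm,o=C; d=np.array([(uv[0]-K[0,2])/K[0,0],-(uv[1]-K[1,2])/K[1,1],-1.]); d=Rm@d; return o,d/np.linalg.norm(d)
def onplane(C,uv,z):
    o,d=ray(C,uv); return o+d*(z-o[2])/d[2]
def proj(C,p):
    K,Rm,o=C; c=Rm.T@(np.asarray(p)-o); c=c/-c[2]; return np.array([K[0,0]*c[0]+K[0,2],-K[1,1]*c[1]+K[1,2]])
def tri(rays):
    A=np.zeros((3,3));b=np.zeros(3)
    for o,d in rays:
        P=np.eye(3)-np.outer(d,d);A+=P;b+=P@o
    p=np.linalg.solve(A,b); return p,[np.linalg.norm((np.eye(3)-np.outer(d,d))@(p-o)) for o,d in rays]
def grab(n,f):
    st=manip.state(); im=vision.grab_frame(n); cv2.imwrite(f"pics/{f}.png",im[:,:,::-1]); return im,cam(n,st),st
def seg(im,uv,thr=150,r=45):
    """bright low-sat blob at uv -> contour"""
    g=im.min(axis=2); m=(g>thr).astype(np.uint8)
    m=cv2.morphologyEx(m,cv2.MORPH_CLOSE,np.ones((3,3)))
    n,l=cv2.connectedComponents(m,connectivity=4); k=l[int(round(uv[1])),int(round(uv[0]))]
    if k==0:
        ys,xs=np.nonzero(l); i=np.argmin((xs-uv[0])**2+(ys-uv[1])**2); k=l[ys[i],xs[i]]
    mm=(l==k).astype(np.uint8)
    c=max(cv2.findContours(mm,cv2.RETR_EXTERNAL,cv2.CHAIN_APPROX_NONE)[0],key=cv2.contourArea)
    return c[:,0,:].astype(float),mm
def rectplane(C,cnt,z):
    P=np.array([onplane(C,u,z)[:2] for u in cnt]).astype(np.float32)
    (c,s,a)=cv2.minAreaRect(P*1000)
    if s[0]<s[1]: a+=90; s=(s[1],s[0])
    a=(a+90)%180-90
    return np.array(c)/1000,s,a
E
python3 - <<'E'
from h import *
t=cv2.imread("pics/top0.png")[:,:,::-1];s=cv2.imread("pics/scene0.png")[:,:,::-1]
Ct,Cs=cam("top"),cam("scene")
for n,ut,us,z in [("module",(222,203),(285,201),.037),("plate",(109,222),(378,227),.017),("sink",(350,171),(182,187),.033)]:
    ct,mt=seg(t,ut); cs,ms=seg(s,us)
    for C,c in ((Ct,ct),(Cs,cs)): print(n,rectplane(C,c,z),len(c))
    a=cv2.moments(mt,True);b=cv2.moments(ms,True)
    ut=(a['m10']/a['m00'],a['m01']/a['m00']);us=(b['m10']/b['m00'],b['m01']/b['m00'])
    print("  tri",ut,us,tri([ray(Ct,ut),ray(Cs,us)]))
E
```

```text
module (array([0.536 , 0.0429]), (65.4331283569336, 51.80774688720703), -7.004768371582031) 103
module (array([0.5344, 0.037 ]), (66.10009765625, 48.6292610168457), -6.4069976806640625) 65
  tri (221.4818652849741, 201.6131260794473) (283.2870090634441, 201.13595166163142) (array([0.5349, 0.039 , 0.0354]), [np.float64(0.0006839279521832496), np.float64(0.0006839279521832494)])
plate (array([0.4869, 0.2887]), (70.16670227050781, 46.933467864990234), -17.034774780273438) 94
plate (array([0.4865, 0.2914]), (70.60750579833984, 46.117671966552734), -16.94231414794922) 63
  tri (108.23432835820896, 222.21641791044777) (377.52567237163817, 226.3960880195599) (array([0.4863, 0.2908, 0.0144]), [np.float64(0.0010022720283893332), np.float64(0.0010022720283893976)])
sink (array([ 0.6098, -0.2389]), (74.58686065673828, 46.89457321166992), -21.679649353027344) 100
sink (array([ 0.6122, -0.2366]), (67.4208984375, 46.623451232910156), -21.617156982421875) 61
  tri (349.57142857142856, 170.75901875901877) (180.94910179640718, 186.20958083832335) (array([ 0.6106, -0.2388,  0.03  ]), [np.float64(0.0008841113355104499), np.float64(0.0008841113355102704)])
```

Triangulated heights and sizes match what's expected (0.0354, 0.0144 and 0.030 m for the faces). Now the yaw, then a move above the module with the wrist camera.

Run:
```python
from h import *
st=manip.state(); M=q(st["tool_rot"]).as_matrix(); print(M)
print("jaw yaw deg",np.degrees(np.arctan2(M[1,2],M[0,2])),"tool y yaw",np.degrees(np.arctan2(M[1,1],M[0,1])), st["joint_pos"], st["tool_pos"])
```

```text
[[-0.      0.9254  0.3791]
 [ 0.0002  0.3791 -0.9254]
 [-1.      0.0001 -0.0002]]
jaw yaw deg -67.72309901226546 tool y yaw 22.276900403176107 [-1.301   0.0527  1.613   0.      1.476  -0.119 ] [ 0.2369 -0.5783  0.1931]
```

Emit:
servo_tool(twist=[[0,0,-0.0426],[0,0,-0.0426],[0,0,-0.0426],[0,0,-0.0426],[0,0,-0.0426],[0,0,-0.0426],[0,0,-0.0426],[0,0,-0.0426]], xyz=[[2.36,5.15,0.2],[2.36,5.15,0.2],[2.36,5.15,0.2],[2.36,5.15,0.2],[2.36,5.15,0.2],[2.36,5.15,0.2],[2.36,5.15,0.2],[2.36,5.15,0.2]], fingers=[1,1,1,1,1,1,1,1])

```text
time: 1.45
tool_pos: [0.4263, -0.1647, 0.2096]
tool_rot: [0.512, 0.488, 0.511, -0.488]
contact_force: [0.4, -1.4, -0.5]
gripper_width: 1.0
```

Emit:
servo_tool(twist=[[0,0,-0.0426],[0,0,-0.0426],[0,0,-0.0426],[0,0,-0.0426],[0,0,0],[0,0,0]], xyz=[[2.36,5.15,0.2],[2.36,5.15,0.2],[2.36,5.15,0.2],[2.36,5.15,0.2],[0,0,0],[0,0,0]], fingers=[1,1,1,1,1,1])

```text
time: 2.2
tool_pos: [0.5199, 0.0396, 0.2171]
tool_rot: [-0.469, -0.529, -0.469, 0.53]
contact_force: [0.7, -0.5, -0.8]
gripper_width: 1.0
```

Run:
```python
from h import *
im,C,st=grab("wrist","w1"); print(st["time"],st["tool_pos"]); print(vision.spot_in("wrist","module_top")); print(proj(C,[.536,.041,.037]))
```

```text
2.2 [0.5199 0.0396 0.2171]
[{'extent': [256.8, 155.4, 92.9, 133.9], 'score': 0.89}]
[253.3549 162.7977]
```

View pics/w1.png

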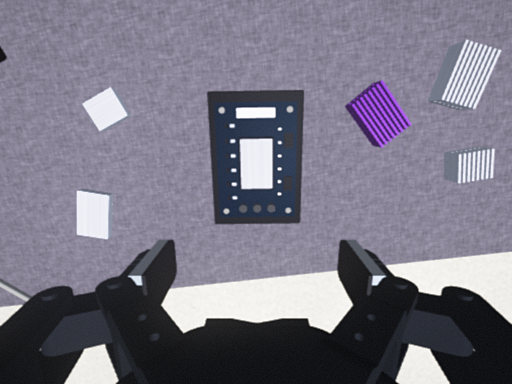

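The module's face is at about (256,164) in the wrist view, aligned with the image; long plate at (94,214), sink at (470,75).

Run:
```python
from h import *
im=cv2.imread("pics/w1.png")[:,:,::-1]; C=cam("wrist")
t=cv2.imread("pics/top0.png")[:,:,::-1];s=cv2.imread("pics/scene0.png")[:,:,::-1]
for n,u,z in [("module",(256,164),.037),("plate",(94,214),.017)]:
  for thr in (130,150,180):
    c,m=seg(im,u,thr); print(n,thr,rectplane(C,c,z),cv2.boundingRect(c.astype(np.int32)))
for thr in (130,170,200,220):
    for nm,i,u,CC in (("top",t,(222,203),cam("top")),("scene",s,(285,201),cam("scene"))):
        c,m=seg(i,u,thr); print(nm,thr,rectplane(CC,c,.037),cv2.boundingRect(c.astype(np.int32)))
big=cv2.resize(np.ascontiguousarray(im[85:230,200:310,::-1]),None,fx=4,fy=4,interpolation=cv2.INTER_NEAREST); cv2.imwrite("pics/w1b.png",big)
```

```text
module 130 (array([0.5342, 0.0369]), (66.74767303466797, 42.73094177246094), -6.220069885253906) (240, 138, 33, 51)
module 150 (array([0.5338, 0.0367]), (65.94519805908203, 42.398067474365234), -6.220069885253906) (240, 139, 33, 50)
module 180 (array([0.5339, 0.0372]), (65.81192016601562, 40.71680450439453), -6.2758941650390625) (240, 139, 32, 50)
plate 130 (array([0.4881, 0.0325]), (828.0311279296875, 482.2405700683594), 82.93000030517578) (0, 0, 512, 333)
plate 150 (array([0.485 , 0.2846]), (71.79071044921875, 51.78168869018555), -17.060272216796875) (76, 190, 37, 50)
plate 180 (array([0.4858, 0.287 ]), (69.6959228515625, 46.33661651611328), -16.341278076171875) (76, 191, 33, 48)
top 130 (array([0.5361, 0.0431]), (65.84446716308594, 54.0423698425293), -6.5349884033203125) (205, 186, 29, 32)
scene 130 (array([0.5338, 0.0371]), (72.61473846435547, 48.6292610168457), -6.4069976806640625) (268, 187, 28, 27)
top 170 (array([0.5355, 0.0381]), (64.44110870361328, 40.37045669555664), -5.9860076904296875) (211, 186, 22, 32)
scene 170 (array([0.5344, 0.0365]), (62.55849838256836, 47.722999572753906), -6.386634826660156) (272, 190, 24, 23)
top 200 (array([0.485 , 0.0093]), (0.0, 0.0), 0.0) (234, 225, 1, 1)
scene 200 (array([0.6043, 0.0356]), (46.457000732421875, 6.902102947235107), 83.87064361572266) (263, 216, 17, 10)Traceback (most recent call last):
  File "<stdin>", line 9, in <module>
  File "h.py", line 30, in seg
    ys,xs=np.nonzero(l); i=np.argmin((xs-uv[0])**2+(ys-uv[1])**2); k=l[ys[i],xs[i]]
                           ~~~~~~~~~^^^^^^^^^^^^^^^^^^^^^^^^^^^^^
    return _wrapfunc(a, 'argmin', axis=axis, out=out, **kwds)
    return bound(*args, **kwds)
ValueError: attempt to get argmin of an empty sequence
```

Emit:
servo_tool(twist=[[0,0,-0.034],[0,0,-0.034],[0,0,-0.034],[0,0,-0.034],[0,0,-0.034],[0,0,0],[0,0,0]], xyz=[[-0.96,5.0,-1.14],[-0.96,5.0,-1.14],[-0.96,5.0,-1.14],[-0.96,5.0,-1.14],[-0.96,5.0,-1.14],[0,0,0],[0,0,0]], fingers=[1,1,1,1,1,1,1])

```text
time: 3.18
tool_pos: [0.4725, 0.2885, 0.1604]
tool_rot: [0.422, 0.568, 0.421, -0.568]
contact_force: [1.0, 0.4, 0.6]
gripper_width: 0.997
```

```bash
cat > look.py <<'E'
from h import *
import sys
name,x,y,z,lab=sys.argv[1],*map(float,sys.argv[2:5]),sys.argv[5]
im,C,st=grab("wrist",name); M=q(st["tool_rot"]).as_matrix()
print(st["time"],st["tool_pos"],"jaw",np.degrees(np.arctan2(M[1,2],M[0,2])),"tilt",M[:,0])
if lab!="-": print(vision.spot_in("wrist",lab))
u=proj(C,[x,y,z]); print("pred px",u)
for thr in (140,160,180):
    try: c,m=seg(im,u,thr); print(thr,rectplane(C,c,z),cv2.boundingRect(c.astype(np.int32)))
    except Exception as e: print(thr,e)
E
python3 look.py w2 .486 .288 .017 spreader_center
```

```text
3.175 [0.4725 0.2885 0.1604] jaw -106.8199696457943 tilt [ 0.0004 -0.0004 -1.    ]
[{'extent': [254.1, 167.9, 37.5, 59.1], 'score': 0.96}]
pred px [252.9816 169.6225]
140 (array([0.4861, 0.2878]), (74.0899658203125, 55.199161529541016), -15.96856689453125) (229, 138, 48, 62)
160 (array([0.4852, 0.2883]), (69.2910385131836, 46.500484466552734), -16.518775939941406) (233, 141, 40, 58)
180 (array([0.4853, 0.2886]), (69.23726654052734, 45.2104606628418), -17.052513122558594) (234, 141, 39, 58)
```

View pics/w2.png

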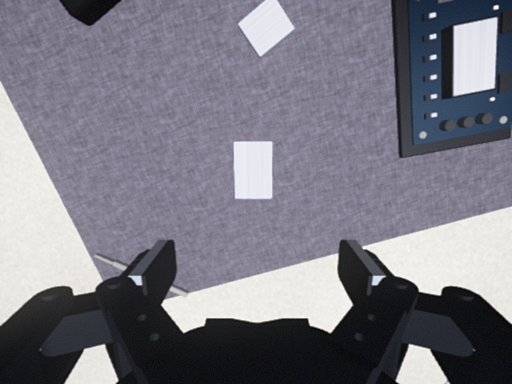

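Wrist measurement agrees with the fixed cameras: plate centre (0.485, 0.2885), yaw −16.8°. Descending.

Emit:
servo_tool(twist=[[0,0,0],[0,0,0],[0,0,0],[0,0,0],[0,0,0],[0,0,0],[0,0,0]], xyz=[[0.64,0,-3],[0.64,0,-4],[0,0,-4],[0,0,-2.5],[0,0,-1.5],[0,0,-0.54],[0,0,0]], fingers=[1,1,1,1,1,1,1])

```text
time: 4.15
tool_pos: [0.4857, 0.2896, 0.0056]
tool_rot: [0.422, 0.568, 0.422, -0.567]
contact_force: [-0.5, -0.1, 0.7]
gripper_width: 1.0
```

Emit:
servo_tool(twist=[[0,0,0],[0,0,0],[0,0,0],[0,0,0],[0,0,0],[0,0,0]], xyz=[[0,0,0],[0,0,0],[0,0,0],[0,0,0],[0,0,0],[0,0,0]], fingers=[0,0,0,0,0,0])

```text
time: 4.9
tool_pos: [0.4849, 0.2897, 0.0048]
tool_rot: [-0.422, -0.567, -0.422, 0.568]
contact_force: [-0.2, -0.2, -0.3]
gripper_width: -0.002
```

The jaws shut fully, so the grasp missed. Checking before anything else.

Run:
```python
from h import *
for n in ("wrist","top","scene"):
    im,C,st=grab(n,n+"3")
    if n!="wrist":
        u=proj(C,[.486,.288,.03]).astype(int); c=im[u[1]-50:u[1]+50,u[0]-60:u[0]+60]
        cv2.imwrite(f"pics/{n}3c.png",cv2.resize(c[:,:,::-1],None,fx=5,fy=5,interpolation=cv2.INTER_CUBIC))
print(manip.state())
```

```text
{'time': 5.05, 'joint_pos': array([0.4067, 0.1044, 1.8934, 0.    , 1.1438, 2.2699]), 'joint_vel': array([-0.0001, -0.0003, -0.0025, -0.0007,  0.0003,  0.0013]), 'joint_efforts': array([  0.0041, -36.5233, -31.9281,   0.0002,   0.0005,   0.    ]), 'tool_pos': array([0.4849, 0.2897, 0.0048]), 'tool_rot': array([-0.4218, -0.5675, -0.4218,  0.5675]), 'contact_force': array([-0.4348, -0.0148, -0.2316]), 'ft_torque': array([-0.0376, -0.0064,  0.0318]), 'gripper_width': 0.003454899108087445}
```

View pics/wrist3.png

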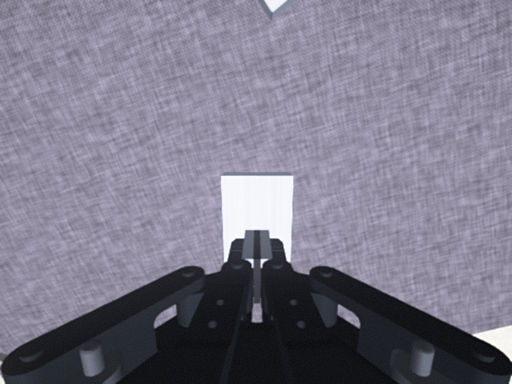

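View pics/scene3c.png

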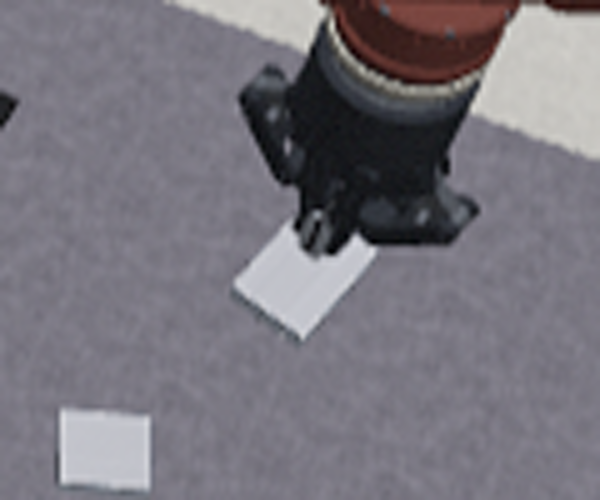

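View pics/top3c.png

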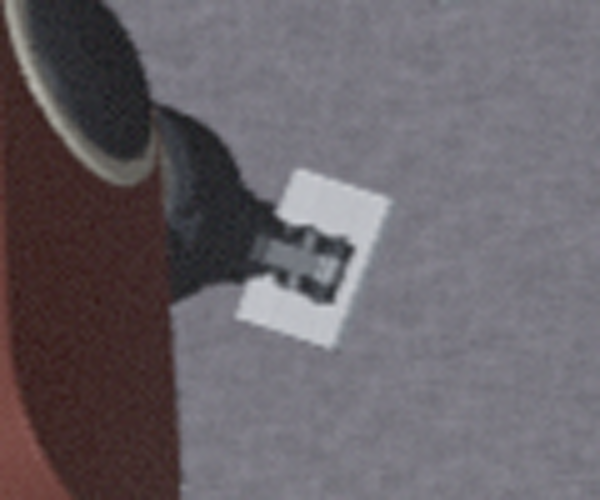

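Run:
```python
from h import *
st=manip.state(); C=cam("wrist",st); T=q(st["tool_rot"]).as_matrix()
for x in (-.03,-.02,-.015,-.01,-.005,0):
    for y in (-.011,.011): print(x,y,proj(C,T@np.array([x,y,0])+st["tool_pos"]))
im=cv2.imread("pics/wrist3.png"); cv2.imwrite("pics/wrist3c.png",cv2.resize(im[150:300,190:330],None,fx=4,fy=4,interpolation=cv2.INTER_CUBIC))
c,m=seg(im[:,:,::-1],(257,200),180); print([proj(C,[p[0],p[1],p[2]]) for p in [(.4853,.2885,.017)]])
for z in (.01,.017,.025,.03):
    print(z,[onplane(C,u,z) for u in ((222,176),(293,175))],np.linalg.norm(onplane(C,(222,176),z)-onplane(C,(293,175),z)))
```

```text
-0.03 -0.011 [255.113  255.8734]
-0.03 0.011 [255.0639 221.8494]
-0.02 -0.011 [255.1941 248.5423]
-0.02 0.011 [255.1506 216.2084]
-0.015 -0.011 [255.2314 245.1721]
-0.015 0.011 [255.1904 213.6227]
-0.01 -0.011 [255.2667 241.9782]
-0.01 0.011 [255.228  211.1767]
-0.005 -0.011 [255.3003 238.9471]
-0.005 0.011 [255.2636 208.8594]
0 -0.011 [255.3322 236.0667]
0 0.011 [255.2974 206.6608]
[array([256.7158, 227.0251])]
0.01 [array([0.5233, 0.3007, 0.01  ]), array([0.5106, 0.2562, 0.01  ])] 0.04632503725251843
0.017 [array([0.5243, 0.2995, 0.017 ]), array([0.5121, 0.2567, 0.017 ])] 0.04446739248360975
0.025 [array([0.5255, 0.2981, 0.025 ]), array([0.5138, 0.2573, 0.025 ])] 0.04234436989057126
0.03 [array([0.5262, 0.2972, 0.03  ]), array([0.5149, 0.2577, 0.03  ])] 0.041017480769922184
```

View pics/wrist3c.png

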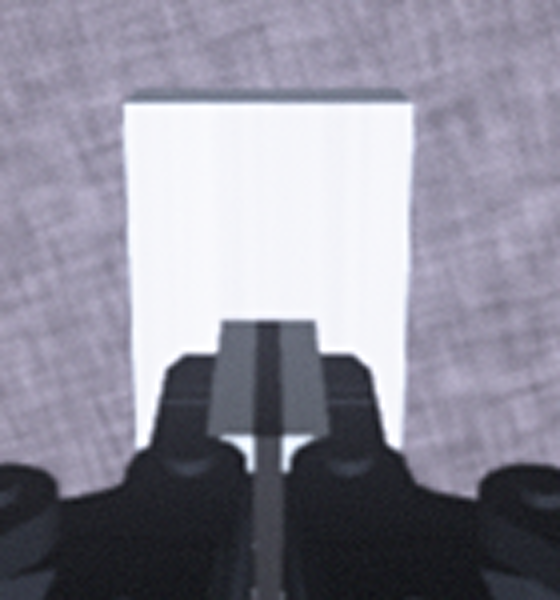

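Run:
```python
from h import *
Ct,Cs=cam("top"),cam("scene")
ut=proj(Ct,[.486,.288,.03]).astype(int)-[60,50]; us=proj(Cs,[.486,.288,.03]).astype(int)-[60,50]
for a in ((345,265),(335,300),(350,240)):
  for b in ((318,255),(310,245),(330,250)):
    print(a,b,*tri([ray(Ct,ut+np.array(a)/5),ray(Cs,us+np.array(b)/5)]))
st=manip.state(); p=st["tool_pos"]
for z in (0,.013,.03,.045): print(z,(proj(Ct,p+[0,0,z])-ut)*5,(proj(Cs,p+[0,0,z])-us)*5)
```

```text
(345, 265) (318, 255) [0.4792 0.2871 0.0099] [np.float64(0.011303390587768048), np.float64(0.011303390587767961)]
(345, 265) (310, 245) [0.479  0.2826 0.0174] [np.float64(0.009731108297850994), np.float64(0.009731108297850982)]
(345, 265) (330, 250) [0.4776 0.2889 0.0134] [np.float64(0.01455661413390158), np.float64(0.014556614133901613)]
(335, 300) (318, 255) [ 0.4665  0.2916 -0.0057] [np.float64(0.00664564385155941), np.float64(0.006645643851559328)]
(335, 300) (310, 245) [0.4665 0.287  0.0022] [np.float64(0.005092558568895618), np.float64(0.0050925585688955536)]
(335, 300) (330, 250) [ 0.465   0.2935 -0.0022] [np.float64(0.009964656147307585), np.float64(0.009964656147307557)]
(350, 240) (318, 255) [0.4881 0.2842 0.0214] [np.float64(0.014140363427629052), np.float64(0.01414036342762902)]
(350, 240) (310, 245) [0.4878 0.2799 0.0287] [np.float64(0.012560325300221636), np.float64(0.0125603253002217)]
(350, 240) (330, 250) [0.4866 0.286  0.025 ] [np.float64(0.017347074724028088), np.float64(0.01734707472402802)]
0 [319.5135 262.6337] [295.6606 273.1355]
0.013 [308.1097 259.4357] [300.8411 261.2138]
0.03 [292.6759 255.1075] [307.7603 245.2908]
0.045 [278.5414 251.1437] [314.0062 230.9173]
```

View pics/scene3.png

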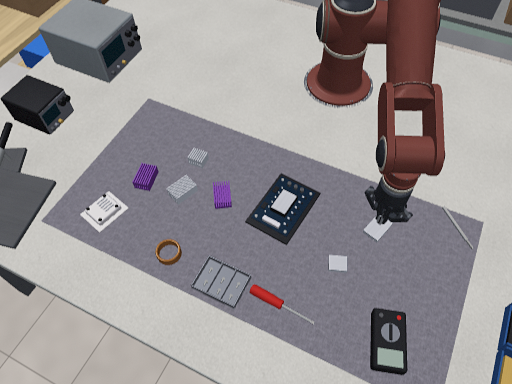

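The wrist view shows the shut finger ends above the plate and about 35–40 mm behind the reported TCP, with no force on the tool. I'll probe gently downward to find where the tips really are.

Emit:
servo_tool(twist=[[0,0,0],[0,0,0],[0,0,0],[0,0,0]], xyz=[[0,0,-0.2],[0,0,-0.2],[0,0,-0.2],[0,0,0]], fingers=[0,0,0,0])

```text
time: 5.55
tool_pos: [0.4847, 0.2896, -0.0015]
tool_rot: [-0.422, -0.567, -0.422, 0.568]
contact_force: [-0.9, -0.4, 0.2]
gripper_width: -0.005
```

Emit:
servo_tool(twist=[[0,0,0],[0,0,0],[0,0,0],[0,0,0]], xyz=[[0,0,-0.25],[0,0,-0.25],[0,0,-0.25],[0,0,0]], fingers=[0,0,0,0])

```text
time: 6.05
tool_pos: [0.4846, 0.2896, -0.0091]
tool_rot: [-0.422, -0.567, -0.422, 0.568]
contact_force: [-0.2, -0.1, 1.2]
gripper_width: 0.003
```

Run:
```python
from h import *
im,C,st=grab("wrist","w4")
print(st["joint_pos"],st["tool_pos"],st["contact_force"])
cv2.imwrite("pics/w4c.png",cv2.resize(im[150:300,190:330,::-1],None,fx=4,fy=4,interpolation=cv2.INTER_CUBIC))
```

```text
[ 0.4067  0.1248  1.8982 -0.      1.1193  2.2699] [ 0.4846  0.2896 -0.0091] [-0.2274 -0.1247  1.2106]
```

View pics/w4c.png

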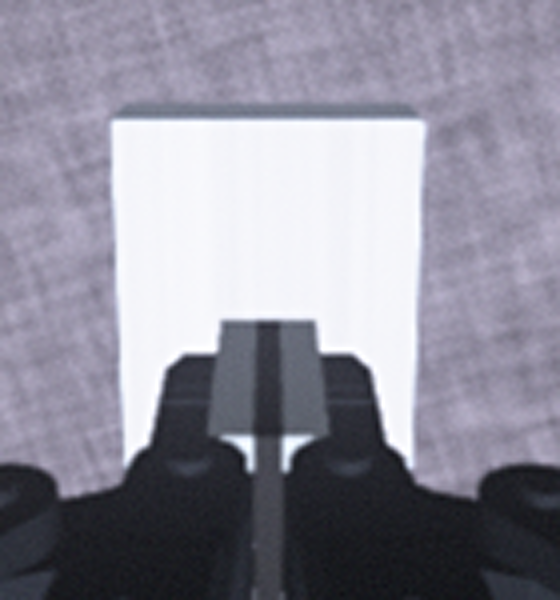

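Emit:
servo_tool(twist=[[0,0,0],[0,0,0],[0,0,0],[0,0,0]], xyz=[[0,0,-0.25],[0,0,-0.2],[0,0,-0.15],[0,0,0]], fingers=[0,0,0,0])

```text
time: 6.6
tool_pos: [0.4848, 0.2896, -0.0149]
tool_rot: [-0.422, -0.567, -0.422, 0.568]
contact_force: [-0.0, 0.3, -0.3]
gripper_width: 0.001
```

Emit:
servo_tool(twist=[[0,0,0],[0,0,0],[0,0,0]], xyz=[[0,0,-0.1],[0,0,-0.1],[0,0,0]], fingers=[0,0,0])

```text
time: 6.98
tool_pos: [0.4849, 0.2896, -0.0168]
tool_rot: [-0.422, -0.567, -0.422, 0.568]
contact_force: [0.2, -0.7, -0.3]
gripper_width: -0.0
```

Emit:
servo_tool(twist=[[0,0,0],[0,0,0],[0,0,0]], xyz=[[0,0,-0.1],[0,0,-0.1],[0,0,0]], fingers=[0,0,0])

```text
time: 7.35
tool_pos: [0.4848, 0.2896, -0.0188]
tool_rot: [-0.422, -0.567, -0.422, 0.568]
contact_force: [0.2, 0.0, -0.2]
gripper_width: -0.002
```

Emit:
servo_tool(twist=[[0,0,0],[0,0,0],[0,0,0]], xyz=[[0,0,-0.1],[0,0,-0.1],[0,0,0]], fingers=[0,0,0])

```text
time: 7.72
tool_pos: [0.4848, 0.2896, -0.0208]
tool_rot: [-0.422, -0.567, -0.422, 0.568]
contact_force: [-1.2, -0.7, -0.0]
gripper_width: -0.005
```

Run:
```python
from h import *
im,C,st=grab("scene","s5")
cv2.imwrite("pics/s5c.png",cv2.resize(im[185:265,340:440,::-1],None,fx=6,fy=6,interpolation=cv2.INTER_CUBIC))
im,C,st=grab("wrist","w5")
cv2.imwrite("pics/w5c.png",cv2.resize(im[150:300,190:330,::-1],None,fx=4,fy=4,interpolation=cv2.INTER_CUBIC))
```

```text
(no output)
```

View pics/s5c.png

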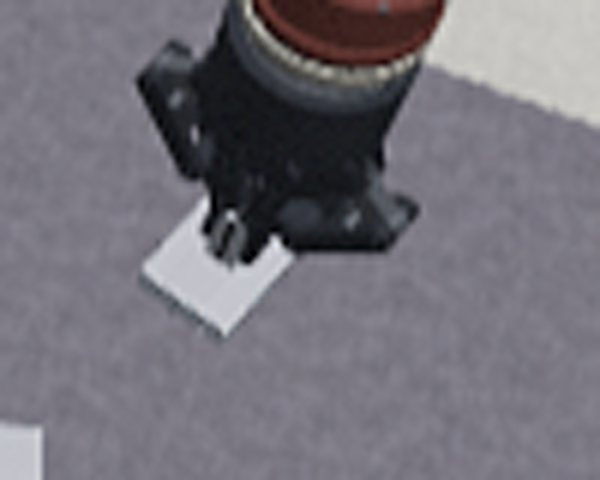

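View pics/w5c.png

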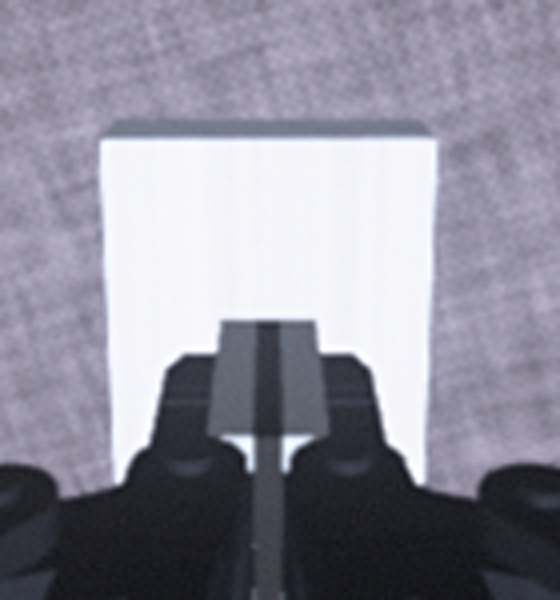

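Emit:
servo_tool(twist=[[0,0,0],[0,0,0],[0,0,0]], xyz=[[0,0,-0.1],[0,0,-0.1],[0,0,0]], fingers=[0,0,0])

```text
time: 8.2
tool_pos: [0.485, 0.2897, -0.0211]
tool_rot: [-0.422, -0.567, -0.422, 0.568]
contact_force: [-4.8, -2.6, 9.9]
gripper_width: -0.0
```

Emit:
servo_tool(twist=[[0,0,0],[0,0,0],[0,0,0]], xyz=[[0,0,-0.1],[0,0,-0.1],[0,0,0]], fingers=[0,0,0])

```text
time: 8.57
tool_pos: [0.4851, 0.2898, -0.0212]
tool_rot: [-0.422, -0.567, -0.422, 0.568]
contact_force: [-10.2, -5.2, 22.1]
gripper_width: 0.001
```

Emit:
servo_tool(twist=[[0,0,0],[0,0,0]], xyz=[[0,0,-0.1],[0,0,0]], fingers=[0,0])

```text
time: 8.82
tool_pos: [0.4851, 0.2898, -0.0212]
tool_rot: [-0.422, -0.566, -0.422, 0.568]
contact_force: [-13.8, -7.2, 28.3]
gripper_width: 0.001
```

Emit:
servo_tool(twist=[[0,0,0],[0,0,0]], xyz=[[0,0,-0.1],[0,0,0]], fingers=[0,0])

```text
time: 9.07
tool_pos: [0.4851, 0.2898, -0.0212]
tool_rot: [-0.422, -0.566, -0.422, 0.569]
contact_force: [-16.2, -7.9, 34.5]
gripper_width: -0.002
```

Contact at reported z = −0.021, so the real finger ends sit about 38 mm behind the reported TCP. That last push reached about 35 N because I queued too many steps; from here I'll go one step at a time. Backing up, opening and re-measuring the plate.

Emit:
servo_tool(twist=[[0,0,0],[0,0,0],[0,0,0],[0,0,0],[0,0,0]], xyz=[[0,0,0.6],[0,0,1.0],[-0.5,0,4.5],[-1.0,0.3,5],[0,0,0]], fingers=[0,0,0.7,1,1])

```text
time: 9.7
tool_pos: [0.473, 0.2944, 0.0898]
tool_rot: [0.423, 0.571, 0.421, -0.564]
contact_force: [0.7, 0.1, 0.4]
gripper_width: 0.633
```

```bash
python3 look.py w6 .4853 .2885 .017 -
```

```text
9.7 [0.473  0.2944 0.0898] jaw -106.7218952906536 tilt [ 0.0089  0.0041 -1.    ]
pred px [258.3817 181.8908]
140 (array([0.4745, 0.2739]), (222.92445373535156, 183.1332244873047), -84.0918173789978) (143, 74, 244, 213)
160 (array([0.485 , 0.2885]), (69.74210357666016, 47.25197982788086), -16.625518798828125) (233, 145, 52, 73)
180 (array([0.4849, 0.2884]), (69.72342681884766, 46.15279769897461), -16.686485290527344) (234, 145, 50, 73)
```

View pics/w6.png

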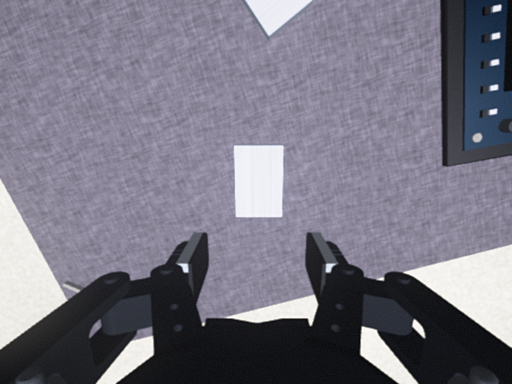

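Emit:
servo_tool(twist=[[0,0,0],[0,0,0],[0,0,0],[0,0,0],[0,0,0]], xyz=[[0.6,-0.3,0],[0.6,-0.3,-3],[0,0,-3],[0,0,-1],[0,0,0]], fingers=[1,1,1,1,1])

```text
time: 10.38
tool_pos: [0.4809, 0.286, 0.0127]
tool_rot: [-0.421, -0.566, -0.422, 0.569]
contact_force: [0.4, 0.6, 0.5]
gripper_width: 0.998
```

```bash
python3 look.py w7 .4853 .2885 .017 -
```

```text
10.375 [0.4809 0.286  0.0127] jaw -106.76699185302304 tilt [-0.0031 -0.0013 -1.    ]
pred px [249.9593 219.0563]
140 (array([0.4766, 0.2844]), (113.72349548339844, 103.77316284179688), -2.5969390869140625) (181, 155, 149, 157)
160 (array([0.4854, 0.2884]), (68.95543670654297, 46.48476791381836), -16.69434356689453) (215, 169, 71, 96)
180 (array([0.4854, 0.2885]), (68.92218017578125, 45.41285705566406), -16.650009155273438) (215, 169, 70, 96)
```

View pics/w7.png

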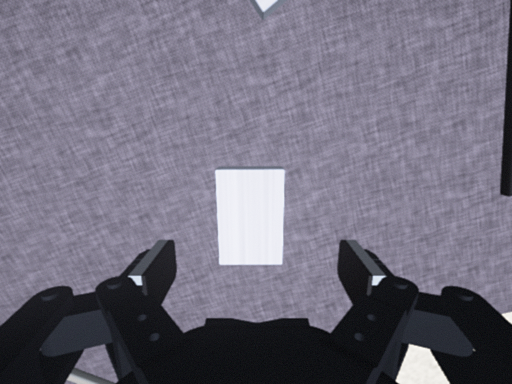

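Emit:
servo_tool(twist=[[0,0,0],[0,0,0],[0,0,0],[0,0,0]], xyz=[[0.45,0.25,-1],[0,0,-1.6],[0,0,-1.0],[0,0,0]], fingers=[1,1,1,1])

```text
time: 10.92
tool_pos: [0.4851, 0.2886, -0.0234]
tool_rot: [-0.422, -0.566, -0.422, 0.569]
contact_force: [-0.2, 0.3, 0.5]
gripper_width: 1.002
```

Emit:
servo_tool(twist=[[0,0,0],[0,0,0],[0,0,0]], xyz=[[0,0,-0.6],[0,0,-0.4],[0,0,0]], fingers=[1,1,1])

```text
time: 11.3
tool_pos: [0.4862, 0.2891, -0.032]
tool_rot: [-0.422, -0.567, -0.422, 0.568]
contact_force: [0.5, 0.8, -0.7]
gripper_width: 1.003
```

```bash
python3 look.py w8 .4853 .2885 .017 -
```

```text
11.3 [ 0.4862  0.2891 -0.032 ] jaw -106.75324713624653 tilt [-0.0005 -0.0002 -1.    ]
pred px [256.4423 255.1954]
140 (array([0.4866, 0.2926]), (78.31394958496094, 65.22718048095703), -14.981788635253906) (183, 184, 128, 134)
160 (array([0.4856, 0.2884]), (68.63821411132812, 45.99663543701172), -16.760704040527344) (211, 192, 92, 119)
180 (array([0.4856, 0.2885]), (68.7441177368164, 45.14982986450195), -16.61016082763672) (211, 192, 91, 119)
```

View pics/w8.png

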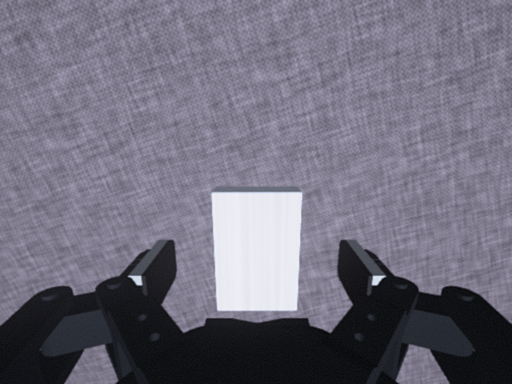

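The plate stands between the jaws, centred at about (257,252). Closing.

Emit:
servo_tool(twist=[[0,0,0],[0,0,0],[0,0,0],[0,0,0],[0,0,0]], xyz=[[0,0,0],[0,0,0],[0,0,0],[0,0,0],[0,0,0]], fingers=[0,0,0,0,0])

```text
time: 11.98
tool_pos: [0.4871, 0.2895, -0.031]
tool_rot: [0.422, 0.568, 0.422, -0.567]
contact_force: [0.5, -0.8, 4.2]
gripper_width: 0.521
```

Gripped (opening ≈44 mm, as a 46 mm wide part should give). Lift and go back toward the module.

Emit:
servo_tool(twist=[[0,0,0],[0,0,0],[0,0,0.0366],[0,0,0.0366],[0,0,0.0366],[0,0,0.0366],[0,0,0.0366],[0,0,0]], xyz=[[0,0,3.5],[0,0,5.5],[-0.64,-4.86,0],[-0.64,-4.86,0],[-0.64,-4.86,0],[-0.64,-4.86,0],[-0.64,-4.86,0],[0,0,0]], fingers=[0,0,0,0,0,0,0,0])

```text
time: 12.98
tool_pos: [0.4532, 0.0438, 0.0573]
tool_rot: [-0.47, -0.527, -0.471, 0.528]
contact_force: [0.7, 0.7, -0.9]
gripper_width: 0.518
```

Emit:
servo_tool(twist=[[0,0,0],[0,0,0]], xyz=[[0,0,0],[0,0,0]], fingers=[0,0])

```text
time: 13.22
tool_pos: [0.4542, 0.0471, 0.058]
tool_rot: [-0.472, -0.526, -0.473, 0.526]
contact_force: [0.1, 0.9, -0.9]
gripper_width: 0.521
```

```bash
python3 look.py w9 .534 .037 .037 module_top
```

```text
13.225 [0.4542 0.0471 0.058 ] jaw -96.18601363738951 tilt [-0.0007  0.0003 -1.    ]
[{'extent': [255.2, 108.5, 173.5, 216.9], 'score': 0.94}]
pred px [257.4139 102.7744]
140 (array([0.5337, 0.0376]), (66.1579360961914, 42.39455795288086), -6.164726257324219) (225, 51, 64, 101)
160 (array([0.5338, 0.0376]), (64.82030487060547, 42.19550323486328), -6.178070068359375) (226, 52, 63, 99)
180 (array([0.5338, 0.0376]), (64.82038116455078, 41.82233428955078), -6.17791748046875) (226, 52, 62, 99)
```

View pics/w9.png

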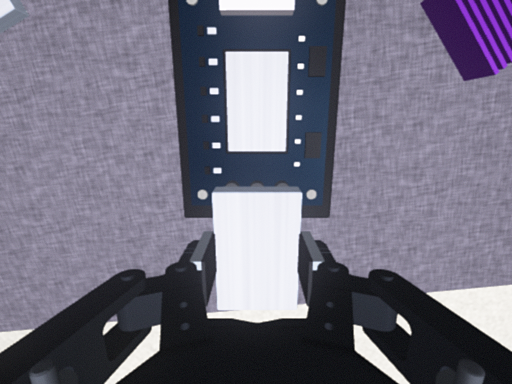

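Run:
```python
from h import *
st=manip.state(); C=cam("wrist",st); im=cv2.imread("pics/w9.png")[:,:,::-1]; p=st["tool_pos"]
for thr in (160,180,200):
    c,m=seg(im,(257,250),thr); b=cv2.boundingRect(c.astype(np.int32))
    for z in (.104,.106,.108): print(thr,z,rectplane(C,c,z),b,rectplane(C,c,z)[0]-p[:2])
# corners: by row edges
for z in (.104,.106,.108):
    e=[onplane(C,u,z)[:2] for u in ((212.5,192),(301,192),(217,310),(297.5,305))]
    print(z,np.linalg.norm(e[0]-e[1]),(e[0]+e[1])/2, np.degrees(np.arctan2(*(e[0]-e[1])[::-1])), "far mid - TCP",(e[0]+e[1])/2-p[:2])
g=im.min(axis=2)
print(g[186:198,257]); print(g[300:316,257]); print(g[250,205:222],g[250,292:306])
```

```text
160 0.104 (array([0.448 , 0.0468]), (78.50145721435547, 57.98045349121094), -6.164039611816406) (207, 192, 101, 131) [-0.0064 -0.0003]
160 0.106 (array([0.4491, 0.0467]), (77.3292236328125, 57.114646911621094), -6.164024353027344) (207, 192, 101, 131) [-0.0053 -0.0004]
160 0.108 (array([0.4501, 0.0465]), (76.15699768066406, 56.24884796142578), -6.164024353027344) (207, 192, 101, 131) [-0.0042 -0.0006]
180 0.104 (array([0.4483, 0.0467]), (77.80764770507812, 57.947357177734375), -6.164039611816406) (207, 192, 101, 130) [-0.0061 -0.0004]
180 0.106 (array([0.4494, 0.0466]), (76.64575958251953, 57.0820426940918), -6.164024353027344) (207, 192, 101, 130) [-0.005  -0.0005]
180 0.108 (array([0.4505, 0.0465]), (75.4839096069336, 56.216739654541016), -6.164024353027344) (207, 192, 101, 130) [-0.0039 -0.0006]
200 0.104 (array([0.4482, 0.0472]), (77.59912109375, 57.95258331298828), -5.434257507324219) (207, 192, 101, 130) [-0.0062  0.0001]
200 0.106 (array([0.4493, 0.047 ]), (76.44039154052734, 57.08719253540039), -5.434226989746094) (207, 192, 101, 130) [-0.0051 -0.0001]
200 0.108 (array([0.4504, 0.0469]), (75.28164672851562, 56.221805572509766), -5.4342498779296875) (207, 192, 101, 130) [-0.004  -0.0002]
0.104 0.045038417353497895 [0.487  0.0426] 83.83596557095275 far mid - TCP [ 0.0326 -0.0045]
0.106 0.044365874311888 [0.4875 0.0426] 83.83596557095275 far mid - TCP [ 0.0331 -0.0045]
0.108 0.043693331270278093 [0.488  0.0425] 83.83596557095282 far mid - TCP [ 0.0336 -0.0046]
[106 116 119 116 112 130 194 235 240 241 239 240]
[242 240 241 240 241 240 241 241 240 240 240 238 238 235 234 235]
[ 72  51  46  45  51  57  54  52  55  48 128 241 242 240 238 240 240] [241 241 240 241 244 244 147  54  49  51  56  47  51  48]
```

Emit:
servo_tool(twist=[[0,0,0],[0,0,0],[0,0,0],[0,0,0],[0,0,0],[0,0,0]], xyz=[[4.06,-0.44,0],[4.06,-0.43,-1.0],[0,0,-2],[0,0,-1.5],[0,0,0],[0,0,0]], fingers=[0,0,0,0,0,0])

```text
time: 14.08
tool_pos: [0.5357, 0.0377, 0.0138]
tool_rot: [0.472, 0.527, 0.472, -0.526]
contact_force: [-0.2, 0.1, -0.7]
gripper_width: 0.517
```

```bash
python3 look.py w10 .534 .037 .055 -
```

```text
14.075 [0.5357 0.0377 0.0138] jaw -96.24376336733744 tilt [ 0.0007 -0.     -1.    ]
pred px [256.6455 249.8088]
140 (array([0.5324, 0.0376]), (75.8238754272461, 55.581809997558594), -5.5984039306640625) (204, 186, 105, 125)
160 (array([0.5328, 0.0379]), (74.67677307128906, 55.4013671875), -6.2448272705078125) (204, 187, 105, 123)
180 (array([0.5314, 0.0382]), (71.97472381591797, 55.07304000854492), -6.239997863769531) (204, 192, 103, 118)
```

View pics/w10.png

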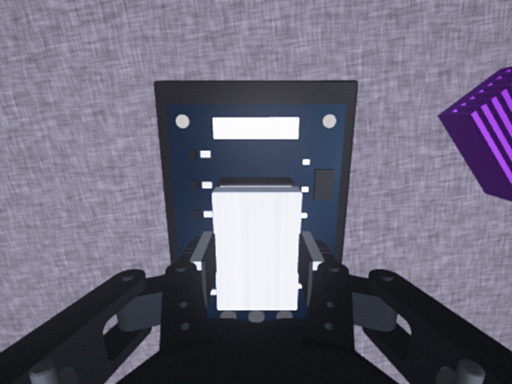

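Run:
```python
from h import *
im=cv2.imread("pics/w10.png"); cv2.imwrite("pics/w10c.png",cv2.resize(im[165:225,195:320],None,fx=6,fy=6,interpolation=cv2.INTER_CUBIC))
g=im.min(axis=2).astype(int); print(im[170:195,257].tolist()); print(g[181,210:228],g[181,286:304]);print(g[184,210:228],g[184,286:304])
```

```text
[[93, 69, 56], [88, 66, 54], [89, 67, 54], [90, 67, 57], [92, 69, 56], [91, 68, 54], [86, 66, 54], [65, 52, 52], [63, 53, 54], [59, 49, 50], [61, 54, 53], [61, 51, 50], [65, 56, 55], [70, 61, 60], [86, 74, 73], [144, 131, 128], [197, 180, 176], [161, 144, 138], [140, 121, 117], [142, 127, 121], [140, 122, 117], [164, 145, 136], [232, 210, 200], [247, 239, 235], [249, 243, 242]]
[109  84  48  40  40  43  44  45  44  40  39  40  42  43  43  44  46  46] [50 51 47 47 45 48 44 49 52 52 56 52 51 57 55 54 57 51]
[247 220 113  40  40  43  38  42  47  51  54  56  52  53  55  56  60  60] [73 74 75 73 75 66 64 59 47 54 51 52 51 52 50 52 54 50]
```

View pics/w10c.png

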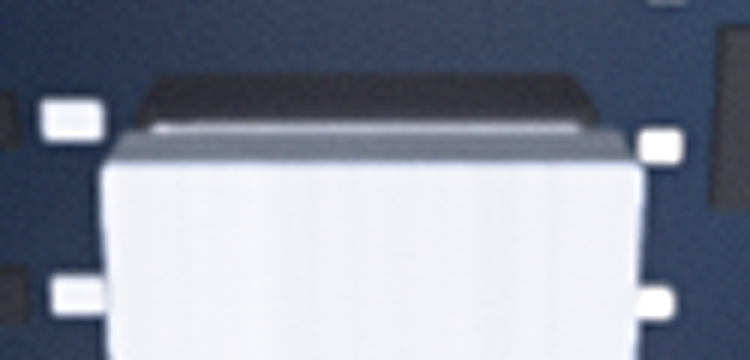

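Run:
```python
from h import *
C=cam("wrist"); l=np.array([.9942,-.108])
p=manip.state()["tool_pos"]
for nm,u,z in (("alface far",(256,185),.037),("block base far",(256,176.5),.02),("plate under far",(257,187),.048),("plate under far",(257,187),.046),("plate top far",(257,191.5),.06)):
    e=onplane(C,u,z)[:2]; print(nm,e,"along",(e-p[:2])@l,"lat",(e-p[:2])@np.array([.108,.994]))
```

```text
alface far [0.5671 0.0337] along 0.031314616859404794 lat -0.0005384977242798079
block base far [0.569  0.0335] along 0.03317516382585824 lat -0.0005079406736649803
plate under far [0.5684 0.033 ] along 0.03264607731338262 lat -0.001113600182574525
plate under far [0.5679 0.033 ] along 0.032182899326141365 lat -0.0011166792981615358
plate top far [0.5688 0.033 ] along 0.03307538870138737 lat -0.0010943612235827175
```

Emit:
servo_tool(twist=[[0,0,0],[0,0,0],[0,0,0]], xyz=[[0.06,0.06,-0.4],[0,0,-0.3],[0,0,0]], fingers=[0,0,0])

```text
time: 14.5
tool_pos: [0.5359, 0.0381, 0.006]
tool_rot: [-0.472, -0.526, -0.472, 0.527]
contact_force: [1.5, -0.0, -0.7]
gripper_width: 0.517
```

Emit:
servo_tool(twist=[[0,0,0],[0,0,0],[0,0,0]], xyz=[[0,0,-0.1],[0,0,-0.1],[0,0,0]], fingers=[0,0,0])

```text
time: 14.88
tool_pos: [0.5362, 0.0381, 0.0042]
tool_rot: [-0.472, -0.527, -0.472, 0.527]
contact_force: [-0.6, -0.1, -1.4]
gripper_width: 0.514
```

Emit:
servo_tool(twist=[[0,0,0],[0,0,0]], xyz=[[0,0,-0.1],[0,0,0]], fingers=[0,0])

```text
time: 15.12
tool_pos: [0.5361, 0.0381, 0.0032]
tool_rot: [-0.472, -0.527, -0.472, 0.527]
contact_force: [-0.6, -0.2, -1.2]
gripper_width: 0.517
```

Emit:
servo_tool(twist=[[0,0,0],[0,0,0]], xyz=[[0,0,-0.1],[0,0,0]], fingers=[0,0])

```text
time: 15.38
tool_pos: [0.5363, 0.0381, 0.003]
tool_rot: [-0.472, -0.527, -0.472, 0.527]
contact_force: [-3.4, -0.7, 4.3]
gripper_width: 0.516
```

Contact at z = 0.003, exactly where predicted. Release.

Emit:
servo_tool(twist=[[0,0,0],[0,0,0],[0,0,0],[0,0,0],[0,0,0],[0,0,0],[0,0,0]], xyz=[[0,0,0.05],[0,0,0],[0,0,0],[0,0,2.0],[0,0,4.0],[-1.4,0.15,2],[0,0,0]], fingers=[1,1,1,1,1,1,1])

```text
time: 16.25
tool_pos: [0.5234, 0.0396, 0.0847]
tool_rot: [0.473, 0.528, 0.471, -0.525]
contact_force: [-0.1, 0.8, 0.5]
gripper_width: 0.997
```

```bash
python3 look.py w11 .534 .037 .051 spreader_center
```

```text
16.25 [0.5234 0.0396 0.0847] jaw -96.26019995927614 tilt [ 0.0042 -0.0002 -1.    ]
[{'extent': [259.4, 190.3, 52.5, 85.5], 'score': 0.88}]
pred px [257.2363 194.5888]
140 (array([0.5356, 0.0412]), (69.41310119628906, 54.20531463623047), -6.2527618408203125) (218, 150, 69, 84)
160 (array([0.5352, 0.0373]), (69.46963500976562, 45.54389190673828), -6.1282958984375) (228, 150, 58, 84)
180 (array([0.5353, 0.0373]), (67.81999206542969, 45.24345779418945), -6.143409729003906) (228, 151, 58, 82)
```

View pics/w11.png

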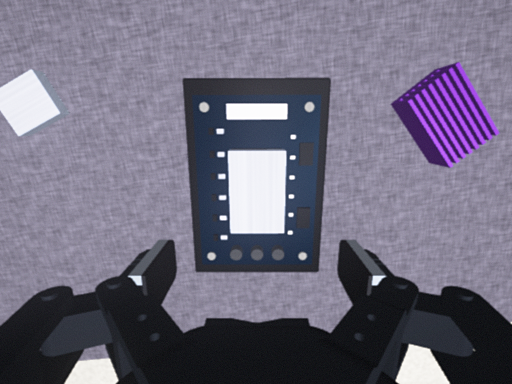

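Plate lies on the module, aligned (−6.1° against −6.2°, centre within about 1 mm). Shut the fingers and press.

Emit:
servo_tool(twist=[[0,0,0],[0,0,0],[0,0,0],[0,0,0],[0,0,0],[0,0,0]], xyz=[[1.1,-0.1,0],[0,0,0],[0,0,-3],[0,0,-2.5],[0,0,-1],[0,0,0]], fingers=[0,0,0,0,0,0])

```text
time: 17.1
tool_pos: [0.5326, 0.0386, 0.0169]
tool_rot: [-0.471, -0.526, -0.472, 0.527]
contact_force: [-0.2, -0.1, 0.3]
gripper_width: 0.001
```

Emit:
servo_tool(twist=[[0,0,0],[0,0,0],[0,0,0]], xyz=[[0,0,-0.2],[0,0,-0.2],[0,0,0]], fingers=[0,0,0])

```text
time: 17.48
tool_pos: [0.5335, 0.0386, 0.0142]
tool_rot: [0.472, 0.527, 0.472, -0.526]
contact_force: [0.4, 0.6, 0.1]
gripper_width: -0.002
```

Emit:
servo_tool(twist=[[0,0,0],[0,0,0]], xyz=[[0,0,-0.15],[0,0,0]], fingers=[0,0])

```text
time: 17.73
tool_pos: [0.5336, 0.0385, 0.013]
tool_rot: [0.472, 0.527, 0.472, -0.526]
contact_force: [-1.2, -0.4, 3.7]
gripper_width: 0.002
```

Emit:
servo_tool(twist=[[0,0,0],[0,0,0],[0,0,0]], xyz=[[0,0,-0.1],[0,0,0],[0,0,0]], fingers=[0,0,0])

```text
time: 18.1
tool_pos: [0.5337, 0.0385, 0.013]
tool_rot: [0.472, 0.527, 0.472, -0.527]
contact_force: [-4.0, -0.6, 9.7]
gripper_width: 0.004
```

Pressed at about 10 N for over 0.25 s; contact at 0.013, which puts the plate top at 0.051 as it should be. Lift and re-check before the sink.

Emit:
servo_tool(twist=[[0,0,0],[0,0,0],[0,0,0],[0,0,0],[0,0,0],[0,0,0],[0,0,0]], xyz=[[0,0,0.4],[0,0,2.5],[-1.3,0.1,6],[0,0,6],[0,0,5],[0,0,0],[0,0,0]], fingers=[0,0,0,0,1,1,1])

```text
time: 18.98
tool_pos: [0.5198, 0.0396, 0.2094]
tool_rot: [-0.472, -0.526, -0.472, 0.527]
contact_force: [-0.0, 0.0, -0.4]
gripper_width: 0.634
```

```bash
python3 look.py w12 .534 .037 .051 -
python3 - <<'E'
from h import *
im,C,st=grab("top","t12"); c,m=seg(im,proj(C,[.535,.038,.051]),170); print("top",rectplane(C,c,.051))
im=cv2.imread("pics/w12.png"); cv2.imwrite("pics/w12c.png",cv2.resize(im[90:260,190:320],None,fx=4,fy=3.5,interpolation=cv2.INTER_CUBIC))
E
```

```text
18.975 [0.5198 0.0396 0.2094] jaw -96.26989888928296 tilt [-0.001   0.0001 -1.    ]
pred px [256.6881 166.2425]
140 (array([0.5353, 0.0373]), (69.07616424560547, 62.88175582885742), -6.266059875488281) (231, 137, 52, 56)
160 (array([0.5353, 0.0373]), (69.07614135742188, 45.577579498291016), -6.266059875488281) (238, 137, 38, 56)
180 (array([0.5347, 0.0374]), (68.21956634521484, 44.93364334106445), -5.822502136230469) (238, 138, 37, 55)
top (array([0.5231, 0.0263]), (45.972747802734375, 20.89556312561035), -4.894783020019531)
```

View pics/w12.png

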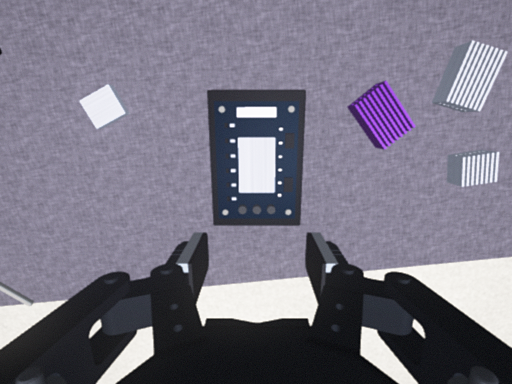

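Plate sits within about 1 mm of the module in the same view as before. On to the long silver sink at the upper right (470,75).

Emit:
servo_tool(twist=[[0,0,-0.0448],[0,0,-0.0448],[0,0,-0.0448],[0,0,-0.0448],[0,0,-0.0448],[0,0,-0.0448],[0,0,0],[0,0,0]], xyz=[[1.28,-4.58,-1.33],[1.28,-4.58,-1.33],[1.28,-4.58,-1.33],[1.28,-4.58,-1.33],[1.28,-4.58,-1.33],[1.28,-4.58,-1.33],[0,0,0],[0,0,0]], fingers=[1,1,1,1,1,1,1,1])

```text
time: 20.08
tool_pos: [0.5961, -0.2344, 0.1287]
tool_rot: [-0.396, -0.585, -0.398, 0.585]
contact_force: [0.5, 0.5, 0.0]
gripper_width: 1.002
```

```bash
python3 look.py w13 .6106 -.2388 .033 heatsink_center
```

```text
20.075 [ 0.5961 -0.2344  0.1287] jaw -111.66922315920296 tilt [-0.0027  0.0019 -1.    ]
[{'extent': [362.9, 121.8, 80.1, 91.6], 'score': 0.81}, {'extent': [177.1, 236.4, 78.0, 72.1], 'score': 0.72}, {'extent': [255.6, 171.6, 49.3, 68.9], 'score': 0.68}]
pred px [254.5071 175.0061]
140 (array([ 0.5884, -0.2441]), (592.1212768554688, 348.3557434082031), 68.32048797607422) (0, 0, 512, 332)
160 (array([ 0.6085, -0.2438]), (82.57966613769531, 60.97267532348633), -17.90851593017578) (229, 133, 62, 80)
180 (array([ 0.6112, -0.2397]), (70.79299926757812, 47.275150299072266), -21.646530151367188) (232, 139, 47, 69)
```

View pics/w13.png

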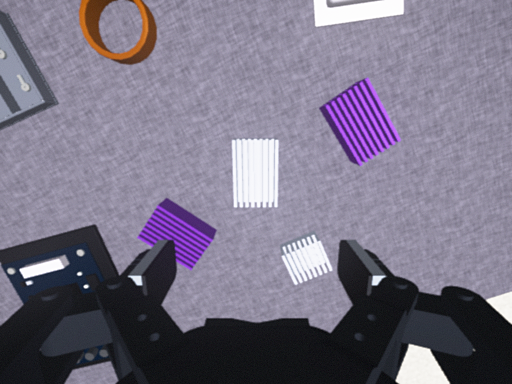

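The detector lists the purple ones too; the silver one at (256,172) is mine: (0.611, −0.2395), yaw −21.65°, sides 70 × 47 mm. The neighbours clear the fingers' path. Descend in steps.

Emit:
servo_tool(twist=[[0,0,0],[0,0,0],[0,0,0],[0,0,0],[0,0,0],[0,0,0]], xyz=[[0.75,-0.25,-2],[0.74,-0.26,-3],[0,0,-4],[0,0,-2.5],[0,0,0],[0,0,0]], fingers=[0.85,0.85,0.85,0.85,0.85,0.85])

```text
time: 20.92
tool_pos: [0.6127, -0.2403, 0.0163]
tool_rot: [0.398, 0.585, 0.397, -0.585]
contact_force: [-0.4, 0.1, -0.2]
gripper_width: 0.845
```

```bash
python3 look.py w14 .611 -.2395 .033 -
```

```text
20.925 [ 0.6127 -0.2403  0.0163] jaw -111.63526790150281 tilt [ 0.0012 -0.0006 -1.    ]
pred px [255.0504 233.388 ]
140 (array([ 0.6384, -0.2497]), (346.67169189453125, 202.60546875), 68.37359619140625) (0, 0, 512, 328)
160 (array([ 0.6138, -0.2394]), (83.45503234863281, 57.5551872253418), -19.328567504882812) (211, 164, 88, 124)
180 (array([ 0.6128, -0.2403]), (73.75341796875, 46.85822677612305), -21.5074462890625) (217, 174, 77, 108)
```

View pics/w14.png

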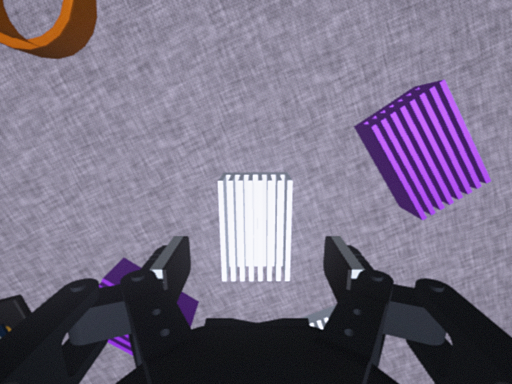

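Emit:
servo_tool(twist=[[0,0,0],[0,0,0],[0,0,0],[0,0,0],[0,0,0]], xyz=[[0,0,-1.5],[0,0,-1.2],[0,0,-0.8],[-0.1,0.05,-0.5],[0,0,0]], fingers=[0.85,0.85,0.85,0.85,0.85])

```text
time: 21.6
tool_pos: [0.6104, -0.2396, -0.0252]
tool_rot: [-0.397, -0.585, -0.397, 0.585]
contact_force: [-0.0, 0.6, -1.0]
gripper_width: 0.851
```

Emit:
servo_tool(twist=[[0,0,0],[0,0,0],[0,0,0],[0,0,0],[0,0,0]], xyz=[[0,0,0],[0,0,0],[0,0,0],[0,0,0],[0,0,0]], fingers=[0,0,0,0,0])

```text
time: 22.22
tool_pos: [0.6117, -0.2403, -0.0235]
tool_rot: [0.398, 0.585, 0.397, -0.585]
contact_force: [0.0, -0.5, 5.5]
gripper_width: 0.52
```

Emit:
servo_tool(twist=[[0,0,0],[0,0,0],[0,0,0.045],[0,0,0.045],[0,0,0.045],[0,0,0.045],[0,0,0.045],[0,0,0.045]], xyz=[[0,0,3.5],[0,0,5.5],[-2.61,4.79,0],[-2.61,4.79,0],[-2.61,4.79,0],[-2.61,4.79,0],[-2.61,4.79,0],[-2.61,4.79,0]], fingers=[0,0,0,0,0,0,0,0])

```text
time: 23.22
tool_pos: [0.4522, 0.0489, 0.0643]
tool_rot: [-0.472, -0.526, -0.473, 0.527]
contact_force: [-0.0, 1.2, -1.6]
gripper_width: 0.522
```

Emit:
servo_tool(twist=[[0,0,0],[0,0,0],[0,0,0]], xyz=[[0,0,0],[0,0,0],[0,0,0]], fingers=[0,0,0])

```text
time: 23.6
tool_pos: [0.4546, 0.0468, 0.0653]
tool_rot: [-0.472, -0.527, -0.472, 0.527]
contact_force: [-0.1, 0.3, -1.0]
gripper_width: 0.521
```

```bash
python3 look.py w15 .535 .0374 .051 -
python3 - <<'E'
import cv2
im=cv2.imread("pics/w15.png"); cv2.imwrite("pics/w15c.png",cv2.resize(im[20:320,180:340],None,fx=3,fy=2,interpolation=cv2.INTER_CUBIC))
E
```

```text
23.6 [0.4546 0.0468 0.0653] jaw -96.28258739530862 tilt [-0.0004 -0.0002 -1.    ]
pred px [256.0566 101.2813]
140 (array([0.5347, 0.0372]), (68.96149444580078, 45.82621765136719), -6.126075744628906) (221, 45, 71, 109)
160 (array([0.5347, 0.0374]), (68.91322326660156, 45.37739181518555), -6.087287902832031) (221, 45, 71, 109)
180 (array([0.5347, 0.0373]), (68.87533569335938, 45.21533203125), -6.0776214599609375) (221, 45, 71, 109)
```

View pics/w15.png

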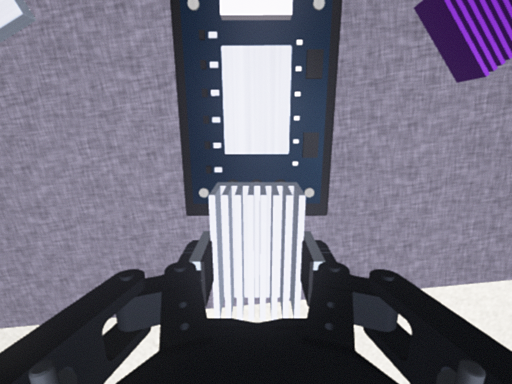

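Run:
```python
from h import *
C=cam("wrist"); l=np.array([.9942,-.1074]); n=np.array([.1074,.9942]); p=manip.state()["tool_pos"]
im=cv2.imread("pics/w15.png"); g=im.min(axis=2)
print(g[180:200,213],g[180:200,301]); print(g[200,204:216],g[200,296:310]); print(g[196,204:216],g[196,296:310])
for z in (.118,.122):
  a,b=[onplane(C,u,z)[:2] for u in ((209.3,194),(304.5,194))]; m=(a+b)/2-p[:2]
  print(z,np.linalg.norm(a-b),"yaw",np.degrees(np.arctan2(*(a-b)[::-1]))-90,"along",m@l,"lat",m@n)
```

```text
[ 41  41  42  42  38  40  44  65  84 103 111 115 104 102 138 219 244 244
 242 242] [ 48  52  47  51  50  46  49  56  66  90 104 115 110 107 122 199 243 244
 241 242]
[ 42  42  36  40 133 240 244 239 240 243 239 183] [116 109 154 238 244 240 240 243 243 163  70  43  48  51]
[194 191 157 110 155 239 245 243 243 244 231 170] [116 113 140 217 242 243 242 243 239 185 149 174 190 194]
0.118 0.04609792195708283 yaw -6.2910033536185495 along 0.03363224661629959 lat -0.0010712356030356887
0.122 0.04464811126886425 yaw -6.291003353618564 along 0.0346756247417819 lat -0.0010671319579996887
```

View pics/w15c.png

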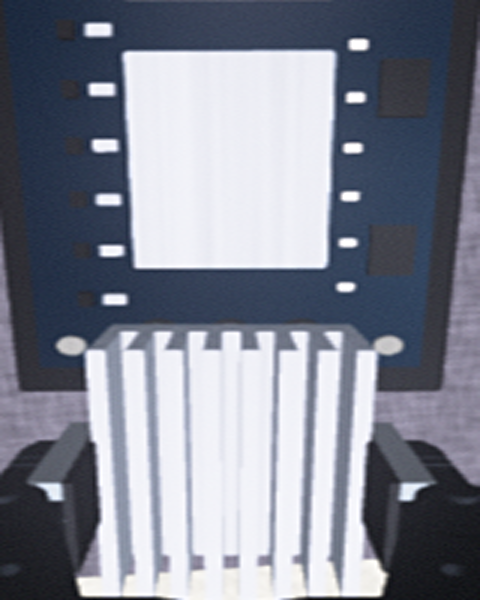

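Emit:
servo_tool(twist=[[0,0,0],[0,0,0],[0,0,0],[0,0,0],[0,0,0],[0,0,0]], xyz=[[4.05,-0.43,0],[4.05,-0.43,0],[0,0,-1.5],[0,0,-1.3],[0,0,0],[0,0,0]], fingers=[0,0,0,0,0,0])

```text
time: 24.4
tool_pos: [0.5347, 0.039, 0.0374]
tool_rot: [-0.472, -0.526, -0.472, 0.526]
contact_force: [-0.4, 0.3, -1.4]
gripper_width: 0.521
```

```bash
python3 look.py w16 .535 .0374 .08 -
python3 - <<'E'
import cv2
im=cv2.imread("pics/w16.png"); cv2.imwrite("pics/w16c.png",cv2.resize(im[160:250,195:320],None,fx=6,fy=6,interpolation=cv2.INTER_CUBIC))
E
```

```text
24.4 [0.5347 0.039  0.0374] jaw -96.20214041038768 tilt [-0.0003  0.0001 -1.    ]
pred px [257.8683 247.5401]
140 (array([0.5319, 0.0399]), (87.9729995727539, 54.759010314941406), -6.1968536376953125) (208, 175, 98, 146)
160 (array([0.5315, 0.0386]), (87.46260070800781, 38.96915054321289), -6.171379089355469) (220, 176, 75, 145)
180 (array([0.5289, 0.0388]), (82.19355773925781, 38.468326568603516), -6.19732666015625) (220, 186, 74, 135)
```

View pics/w16c.png

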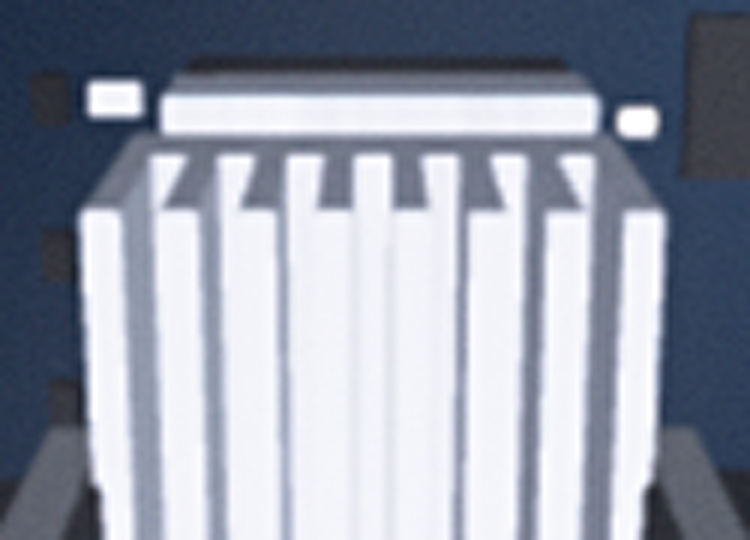

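Run:
```python
from h import *
C=cam("wrist"); l=np.array([.9942,-.1074]); n=np.array([.1074,.9942]); p=manip.state()["tool_pos"]; print(p)
f=lambda x,y:(195+x/6-.4,160+y/6-.4)
for nm,a,b,z in (("plate top far",(162,93),(600,93),.051),("sink top far",(80,210),(667,210),.0374+.054),("sink under far",(130,137),(606,137),.0374+.0245),("block",(188,58),(565,58),.037)):
  A,B=[onplane(C,f(*u),z)[:2] for u in (a,b)]; m=(A+B)/2-p[:2]; print(nm,np.linalg.norm(A-B),"along",m@l,"lat",m@n,"yaw",np.degrees(np.arctan2(*(A-B)[::-1]))-90)
```

```text
[0.5351 0.039  0.0379]
plate top far 0.045463897749283076 along 0.035476482307780284 lat -0.0018217899308783573 yaw -6.1911202705495185
sink top far 0.0470706063870642 along 0.03351793985271342 lat -0.0009977846097991895 yaw -6.19203329202125
sink under far 0.046514262361543275 along 0.03315568860484461 lat -0.000493306819824691 yaw -6.191459479739308
block 0.04217548919613771 along 0.03682900584684989 lat -0.0013947612785748776 yaw -6.190853928212377
```

Emit:
servo_tool(twist=[[0,0,0],[0,0,0],[0,0,0],[0,0,0]], xyz=[[0.13,-0.1,-0.4],[0,0,-0.4],[0,0,-0.2],[0,0,0]], fingers=[0,0,0,0])

```text
time: 24.95
tool_pos: [0.5364, 0.038, 0.0272]
tool_rot: [-0.472, -0.526, -0.472, 0.526]
contact_force: [1.3, 0.2, -1.1]
gripper_width: 0.525
```

Emit:
servo_tool(twist=[[0,0,0],[0,0,0]], xyz=[[0,0,-0.15],[0,0,0]], fingers=[0,0])

```text
time: 25.2
tool_pos: [0.5366, 0.038, 0.0259]
tool_rot: [-0.472, -0.526, -0.472, 0.526]
contact_force: [0.3, 0.3, -0.5]
gripper_width: 0.522
```

Emit:
servo_tool(twist=[[0,0,0],[0,0,0]], xyz=[[0,0,-0.1],[0,0,0]], fingers=[0,0])

```text
time: 25.45
tool_pos: [0.5365, 0.038, 0.0249]
tool_rot: [-0.472, -0.526, -0.472, 0.526]
contact_force: [0.8, 0.2, 0.1]
gripper_width: 0.52
```

Emit:
servo_tool(twist=[[0,0,0],[0,0,0]], xyz=[[0,0,-0.1],[0,0,0]], fingers=[0,0])

```text
time: 25.7
tool_pos: [0.5367, 0.038, 0.0245]
tool_rot: [0.472, 0.526, 0.472, -0.526]
contact_force: [-2.6, 0.0, 2.1]
gripper_width: 0.521
```

Contact at 0.0245, as predicted. Release, lift, look.

Emit:
servo_tool(twist=[[0,0,0],[0,0,0],[0,0,0],[0,0,0],[0,0,0],[0,0,0],[0,0,0],[0,0,0]], xyz=[[0,0,0],[0,0,0],[0,0,0],[0,0,2.5],[0,0,4.0],[-1.4,0.15,3],[0,0,0],[0,0,0]], fingers=[1,1,1,1,1,1,1,1])

```text
time: 26.7
tool_pos: [0.5222, 0.0395, 0.118]
tool_rot: [-0.472, -0.526, -0.473, 0.527]
contact_force: [0.5, 0.2, -0.3]
gripper_width: 0.999
```

```bash
python3 look.py w17 .535 .037 .081 heatsink_center
```

```text
26.7 [0.5222 0.0395 0.118 ] jaw -96.19916341028991 tilt [-0.0011  0.0001 -1.    ]
[{'extent': [258.1, 188.8, 59.3, 85.0], 'score': 0.79}, {'extent': [425.6, 115.3, 93.6, 89.5], 'score': 0.66}]
pred px [256.8321 190.721 ]
140 (array([0.5367, 0.0374]), (70.7806625366211, 54.8394889831543), -6.1928863525390625) (222, 145, 69, 85)
160 (array([0.5367, 0.0376]), (70.8333969116211, 54.386295318603516), -6.11932373046875) (222, 145, 69, 85)
180 (array([0.5367, 0.0375]), (70.78059387207031, 54.152305603027344), -6.1928863525390625) (222, 145, 69, 85)
```

View pics/w17.png

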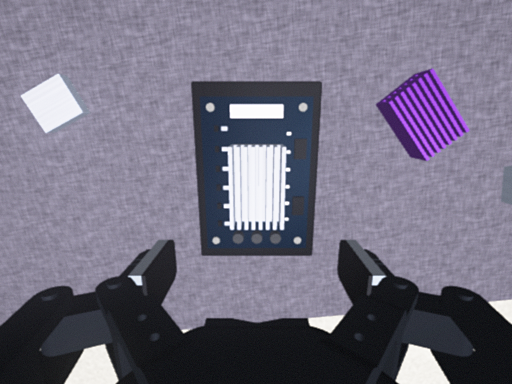

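Emit:
servo_tool(twist=[[0,0,0],[0,0,0],[0,0,0],[0,0,0],[0,0,0],[0,0,0],[0,0,0]], xyz=[[1.2,-0.12,0],[0,0,0],[0,0,-2],[0,0,-2.5],[0,0,-1.5],[0,0,-0.8],[0,0,0]], fingers=[0,0,0,0,0,0,0])

```text
time: 27.68
tool_pos: [0.5342, 0.0383, 0.0504]
tool_rot: [-0.472, -0.526, -0.473, 0.527]
contact_force: [1.0, 0.3, 0.1]
gripper_width: -0.005
```

Emit:
servo_tool(twist=[[0,0,0],[0,0,0],[0,0,0],[0,0,0]], xyz=[[0,0,-0.3],[0,0,-0.2],[0,0,-0.1],[0,0,0]], fingers=[0,0,0,0])

```text
time: 28.18
tool_pos: [0.5347, 0.0383, 0.0451]
tool_rot: [0.472, 0.526, 0.472, -0.526]
contact_force: [0.4, 1.3, -0.2]
gripper_width: -0.001
```

Emit:
servo_tool(twist=[[0,0,0],[0,0,0],[0,0,0]], xyz=[[0,0,-0.15],[0,0,-0.1],[0,0,0]], fingers=[0,0,0])

```text
time: 28.55
tool_pos: [0.5347, 0.0383, 0.0429]
tool_rot: [-0.472, -0.526, -0.472, 0.526]
contact_force: [-2.5, -0.7, 3.1]
gripper_width: 0.004
```

Emit:
servo_tool(twist=[[0,0,0],[0,0,0],[0,0,0]], xyz=[[0,0,-0.1],[0,0,0],[0,0,0]], fingers=[0,0,0])

```text
time: 28.92
tool_pos: [0.5348, 0.0383, 0.0429]
tool_rot: [-0.472, -0.526, -0.472, 0.526]
contact_force: [-5.5, 0.3, 9.3]
gripper_width: 0.001
```

Pressed at about 9 N for over 0.25 s; contact at 0.043 puts the fin tops at 0.081, as expected. Retreat and check.

Emit:
servo_tool(twist=[[0,0,0],[0,0,0],[0,0,0],[0,0,0],[0,0,0],[0,0,0],[0,0,0]], xyz=[[0,0,0.4],[0,0,2.5],[0,0,5],[-1.4,0.15,5],[0,0,4.5],[0,0,0],[0,0,0]], fingers=[0,0,0,0,0,0,0])

```text
time: 29.8
tool_pos: [0.5203, 0.0398, 0.2145]
tool_rot: [-0.472, -0.526, -0.472, 0.527]
contact_force: [0.3, 0.5, -0.3]
gripper_width: -0.001
```

```bash
python3 look.py w18 .535 .037 .081 -
python3 - <<'E'
from h import *
im,C,st=grab("scene","s18"); u=proj(C,[.535,.038,.06]).astype(int)
cv2.imwrite("pics/s18c.png",cv2.resize(im[u[1]-40:u[1]+40,u[0]-50:u[0]+50,::-1],None,fx=7,fy=7,interpolation=cv2.INTER_CUBIC))
im=cv2.imread("pics/w18.png"); cv2.imwrite("pics/w18c.png",cv2.resize(im[80:250,180:335],None,fx=3.5,fy=3.5,interpolation=cv2.INTER_CUBIC))
E
```

```text
29.8 [0.5203 0.0398 0.2145] jaw -96.19998024815922 tilt [-0.0009  0.0001 -1.    ]
pred px [256.8441 169.0971]
140 (array([0.5353, 0.0378]), (72.64695739746094, 58.632713317871094), -6.193031311035156) (231, 137, 52, 63)
160 (array([0.5352, 0.0376]), (72.69783782958984, 58.210697174072266), -6.255584716796875) (231, 137, 52, 63)
180 (array([0.5359, 0.0377]), (71.40284729003906, 57.85678482055664), -6.1931610107421875) (231, 137, 51, 62)
```

View pics/w18c.png

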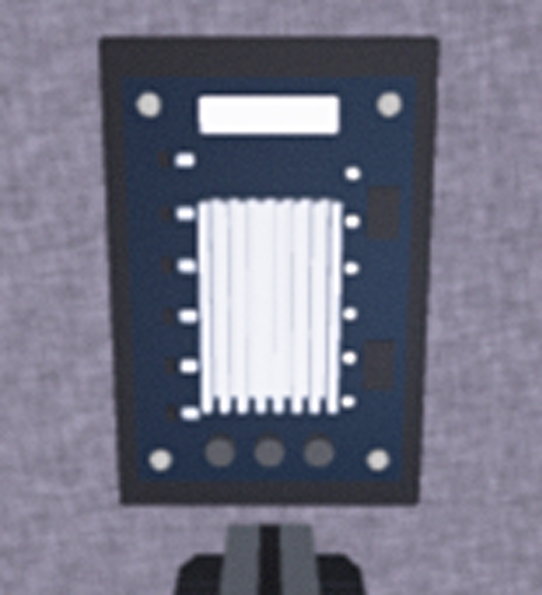

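View pics/s18c.png

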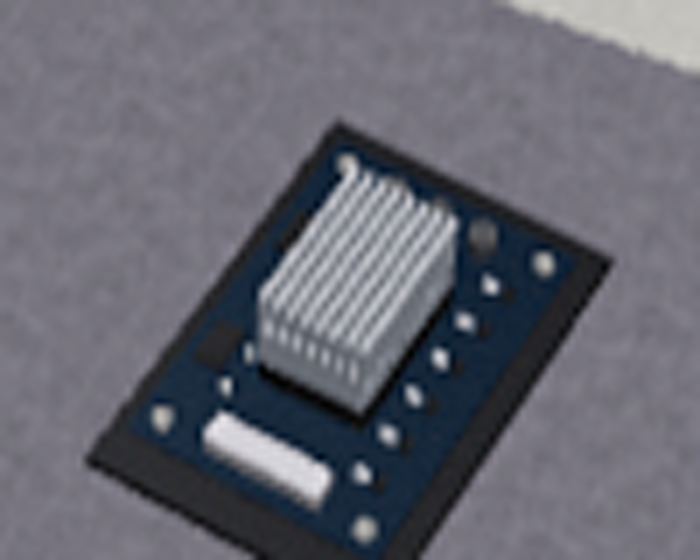

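The stack is flush, flat and aligned in both views, and the gripper is well clear. Handing in.

```bash
python3 -c "
from plant import job
print(job.job_done())"
```

```text
the job is handed in; nothing more can be done
None
```

The cooling stack is on the power module: the long plate first, pressed, then the long silver heat sink, fins up, pressed too. I handed the job in at about 30 s of the 64 s allowed.

**Placing**
- **Plate:** It sits within about 1 mm of the module's centre and is in line with it (yaw −6.1° against −6.2°). I let go and pressed at about 10 N for over 0.25 s. Contact put its top at 51 mm, as expected.
- **Heat sink:** It sits on the plate with the same yaw, its centre within 1–2 mm by the wrist camera. I let go and pressed at about 9 N for over 0.25 s. Contact put the fin tops at 81 mm, as expected.
- **Last check:** The scene and wrist cameras show the stack flush and straight. The finger ends are about 170 mm above the fins, and the tool reads no force.

**What failed or disagreed**
- **TCP position:** The task says the TCP is at the very end of the fingers, but the finger ends are about 38 mm behind the reported point. Because of this, my first grasp closed above the plate and missed.
- **Hard push:** While finding that offset with the shut fingers, I sent too many steps at once. They pushed on the plate, still lying on the mat, with about 35 N vertically (about 39 N in total), just under the 40 N body limit. The plate did not move.
- **Top camera:** Its check of the placed plate was unusable, so I relied on the wrist and scene views.

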